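# Run a board test: power, press plate, start key

## Robot

A 6-joint arm with a two-finger parallel gripper is mounted at the origin on the work surface. World frame = base frame: x ahead of the robot, y to its left, z up, the work surface at z = 0. Lengths are in m, angles in rad, forces in N, time in s.
With the tool pointing down it reaches from about 0.4 to 0.825 m from the base axis. Payload 7 kg.
Tool frame: the origin (TCP) lies midway between the tips of the shut fingers; the grasp point (between the pads) lies 19 mm behind it; z points along the fingers, x is the direction in which the jaws open and shut, and the axes are right-handed (so a half turn about z gives the same grasp; the last joint's range is limited). The gripper opens to 88 mm and grips with 3 to 60 N. Pads are 19 mm wide; open, the fingers measure 130 mm over their backs; the gripper's body (78 mm by 193 mm) begins 47 mm behind the grasp point.
Start: joints at [-0.912, 0.359, 0.012, 0, -1.224, -0.288], TCP at [0.245, -0.629, 0.193] pointing down, gripper open.
Joint ranges: [-3.07, 3.07], [-1.43, 2.12], [-1.02, 1.25], [-3.03, 1.67], [-3.05, -0], [-3.03, 3.03]. Speed limits (rad/s): [2.39, 2.39, 3.01, 3.14, 3.14, 3.14].

## Interface

Orientations are given as [roll, pitch, yaw] about the fixed x, y, z axes, in that order (R = Rz(yaw) Ry(pitch) Rx(roll)).
In Python, from station import arm, viewer, ticket gives the robot as it stands. The module is installed in compiled form; this text tells all that it offers.
- The arm moves only by the tool step_arm, never from a script. Its argument "targets" is a list of rows, each a list of 3 entries, a list of its own where there are three numbers: the shift along the tool's x, y, z in m, then the turn, a rotation vector about the tool's x, y, z in degrees, then the opening, from -1 (shut) to 1 (fully open), so that 0 is half open. A call has exactly 8 rows; each row shifts and turns the commanded pose from where the row before left it, along the tool's axes as they then stand; what a row does not reach is not made up. A row lasts 1/10 s, in which the tool goes at most 50 mm and 8.59 degrees, less where a joint would pass 70% of its speed; a pose out of reach is approached as far as the arm can. A call is refused whole if a number of a shift passes 0.05 or a number of a turn 8.59, either way. A call with a gripper value outside its range is refused whole. The fingers move at their own pace and stop on an object; "grip_force" is the grip in N (left out, the last holds). Time passes only in rows, so rows that do not move let the fingers close, or fill a call up. It gives the time, the measured TCP pose, the force and the opening at its end, in the units of the state.
- arm.get_state(): the state, without advancing time (a new reading comes with each control period).
- viewer.grab_frame(name): name is "scene" or "side" or "wrist"; returns (picture, depth): 384x512x3 uint8, red, green, blue; 384x512 float32, m along the optical axis (not along the pixel's ray), 0 where there is no reading.
- viewer.calibration(name): a dict with "fov_y" (degrees; the focal length in pixels is half the picture's height over the tangent of half this angle, whatever the lens; pixels are square), "cx", "cy" (the principal point, pixels), "world_to_cam" (4x4, takes a point from world to camera coordinates); the wrist camera has in their place "tool_from_camera" (4x4, takes a point from camera to tool coordinates, whose origin is the TCP and whose axes are the tool frame's). Camera axes: x right, y up, looking along -z (the intrinsics and any distortion apply to the point x, -y, -z); pixel columns grow to the right and rows downward; lengths in m; the calibration is good to about 2 mm. The wrist camera is an equidistant fisheye: a pixel r from the principal point sees the ray r / f radians off the axis. A picture is of the moment at which its call begins: read the wrist's pose just before it. calibration takes no time and is no camera call.
- ticket.job_done(): hands the job in, once; it reports no verdict.
The state is a dict: "t": time; "q": joint angles; "qd": joint speeds; "joint_efforts": joint torques, N m; "eef_pos": TCP position; "ee_rot": TCP orientation; "force": force on the tool from outside, world axes, zero at the start; "moment": the same for the moment, N m; "width": finger opening in m.
Only numpy, scipy, OpenCV 4.12 (cv2) and the standard library are available. Lean on these libraries where they do the work, as an engineer would, in place of code of your own. Each camera call takes 0.05 s, during which the arm holds its last target.

## Task

Run a test of the board in the jig: first press the raised half of the outlet strip's rocker fully down to switch the power on, next push the jig's press plate fully down on its pad, and then press the control box's long bar key right down and let it come back up. Leave the round and square buttons unpressed, only press things: do not lift or shift the control box, and do not disturb the other things on the bench.

Things in the scene. Friction and masses are not known exactly. Their poses are not given: they have to be found in the camera images.
- outlet_strip: White outlet strip screwed to the bench, 250 (its x) x 64 (its y) x 40 mm high, three round sockets in its top. Origin: centre of its underside. Its rocker lies at its -x end, the end towards the robot. In front of the robot nothing on the bench stands higher than 170 mm.
- rocker (a joint): Black two-sided rocker switch (V-shaped, 59 mm long along the strip's x, 25 mm wide), pivot 83 mm to -x of the strip's origin and 47 mm above the bench. 0 = off: the half farther from the sockets stands up sloping, the other half lies level. 0.36 rad = on, end stop: the half farther from the sockets lies level, its top 51 mm above the bench. Stiff (about 3 N at the pressing point) and stays where it is left.
- rocker_raised (a point): Point on the top face of the rocker's raised half (the half farther from the sockets), 19 mm out from the pivot, on the centre line: the place to press. About 58 mm above the bench when off, 51 mm when on; moves with the rocker.
- test_jig: Board test jig fixed to the bench: aluminium base 150 (its x) x 135 (its y) x 25 mm high with a green circuit board on it and two steel columns (at y +-47 mm, tops 70 mm above the bench) that guide the press plate. Origin: centre of its underside.
- press_plate (a joint): Steel press plate of the jig, 56 x 118 x 10 mm, slides down the columns. 0 = fully up, 0.018 m = fully down at its stop; starts at 0 to 0.003. Takes about 7 N to push down and stays where it is left.
- plate_pad_top (a point): Centre of the top of the round black rubber pad (40 mm across, 18 mm tall) in the middle of the press plate: the place to push. 72 to 75 mm above the bench at the start, 57 mm when fully down; moves with the plate.
- control_box: Grey control box standing loose on rubber feet, 160 (its x) x 130 (its y) x 44 mm high, 0.6 to 1.2 kg, with three white sprung keys in its top: the long bar key along the side nearer the robot (centre at x -45, y 0), a round button (x +36, y +36) and a square button (x +36, y -36). Origin: centre of its underside.
- bar_key_top (a point): Centre of the top of the long bar key, 24 (box's x) x 62 (box's y) mm, 14 mm proud of the box, 58 mm above the bench: the test-start key.
- bar_key (a joint): Bar key: 0 = up, 0.006 m = fully down (5 N). Springs back up when released.
- round_button (a joint): Round button, 28 mm across: 0 = up, 0.006 m = fully down. Not to be pressed.
- square_button (a joint): Square button, 24 mm: 0 = up, 0.006 m = fully down. Not to be pressed.
- tape_roll: Bystander: roll of tape lying flat, 48 mm across, 18 mm high. Origin: centre of its underside.
- driver: Bystander: screwdriver, 150 mm long, lying down. Origin: within it near the bench.
- pin_jar: Bystander: small closed jar, 36 mm across, 50 mm high. Origin: centre of its underside.
- card_tube: Bystander: upright cardboard tube, 44 mm across, 100 mm high. Origin: centre of its underside.
- mug: Bystander: blue mug, 80 mm across, 90 mm high. Origin: centre of its underside.
- parts_tray: Bystander: divided yellow tray, 130 x 90 x 30 mm. Origin: centre of its underside.
- drilled_case: Bystander: small aluminium case, 120 x 50 x 30 mm, lying flat. Origin: centre of its underside.
There are look-alikes about, which are no part of the job. What is shaped like the test_jig but purple or yellow is not meant.

How it is judged:
On the way, in this order (a step that is already met when the one before it is completed fails the run):
1. the rocker is switched fully on (value of joint rocker above 0.31 rad), for 0.1 s.
2. the press plate is pushed fully down (value of joint press_plate above 0.0155 m), for 0.1 s.
3. the bar key is pressed right down (value of joint bar_key above 0.0045 m), for 0.05 s.
At the end, for the whole second after the job is handed in: The rocker is on (0.31 rad or more of 0.36), the press plate is down (15.5 mm or more of 18), the bar key has been pressed (4.5 mm or more of 6) and is up again (under 1.5 mm), and the control box stands at rest (value of joint rocker above 0.31 rad and value of joint press_plate above 0.0155 m and value of joint bar_key below 0.0015 m and linear speed of control_box below 0.02 m/s and angle between control_box's own z axis and vertical below 0.05 rad); the robot touches nothing.
It fails at once if the press plate is pushed down (past 8 mm) before the rocker is on (value of joint press_plate above 0.008 m and value of joint rocker below 0.28 rad).
It fails at once if the bar key is pressed (past 3 mm) before the rocker is on and the press plate is down (value of joint bar_key above 0.003 m and (value of joint press_plate below 0.014 m or value of joint rocker below 0.28 rad)).
It fails at once if the round or the square button is pressed (past 3 mm) (value of joint any of round_button, square_button above 0.003 m).
It fails at once if the control box is lifted (8 mm), shifted (25 mm) or tipped (height (world z) of control_box above 0.008 m or distance of control_box from where it was at the start of the episode above 0.025 m or angle between control_box's own z axis and vertical above 0.15 rad).
It fails at once if a bystander is moved by more than 30 mm, lifted, or an upright one tipped over (distance of any of tape_roll, driver, pin_jar, card_tube, mug, parts_tray, drilled_case from where it was at the start of the episode above 0.03 m or angle between any of pin_jar, card_tube, mug's own z axis and vertical above 0.5 rad).
It also fails if it takes over 54 s, if anything falls off the work surface, if the arm or the gripper's body presses on something with over 40 N, if the wrist force passes 120 N, or if a joint passes its speed limit or range.

## Working session

There is one attempt and no reset: what is moved stays moved. The work goes in short steps, Python scripts to look and compute and a tool call to move; the robot and the scene stay as the last step left them, time stands still between calls to the robot, and variables do not carry over. Pictures are saved under pics/ and viewed, and the job is handed in when it is done.

Besides the shell and the picture viewer there is one more tool, called as name([rows], argument=value, ...), one row to a line, values as JSON. step_arm: Moves the arm, as the interface text tells. Its arguments: {"type":"object","properties":{"targets":{"type":"array"},"grip_force":{"type":"number"}},"required":["targets"]}

```bash
mkdir -p pics
python3 - <<'E'
from station import arm, viewer
import cv2,numpy as np
s=arm.get_state();print(s)
for n in ["scene","side","wrist"]:
    p,d=viewer.grab_frame(n);cv2.imwrite(f"pics/{n}0.png",p[:,:,::-1]);np.savez(f"{n}0.npz",p=p,d=d)
    print(n,viewer.calibration(n),(d>0).mean())
E
```

```text
{'t': 0.0, 'q': array([-9.11915906e-01,  3.59377020e-01,  1.10291814e-02, -3.79808474e-04,
       -1.22408986e+00, -2.88094143e-01]), 'qd': array([ 1.72644711e-04,  7.86836889e-04, -1.50713953e-03,  1.12198778e-03,
        1.44014558e-03,  4.15649371e-06]), 'joint_efforts': array([-3.02228966e-05, -5.82711232e+01,  2.93046767e+01,  6.99704379e+00,
        6.85980282e-03, -1.22556180e-04]), 'eef_pos': array([ 0.24435293, -0.62861365,  0.19181085]), 'ee_rot': array([-3.14146858e+00, -1.67517580e-03,  1.94145315e+00]), 'force': array([0.11638352, 0.11118561, 1.18930197]), 'moment': array([0.00948978, 0.01920246, 0.03079498]), 'width': 0.08757703554756952}
scene {'fov_y': 47.87949738456026, 'cx': 251.31152143563747, 'cy': 192.73553191628, 'world_to_cam': array([[-0.24890708,  0.96837864, -0.0169728 ,  0.16985629],
       [-0.52919448, -0.1213025 ,  0.83978504,  0.19741298],
       [ 0.81117105,  0.21801035,  0.54265368, -1.55695866],
       [ 0.        ,  0.        ,  0.        ,  1.        ]])} 0.9961598714192709
side {'fov_y': 47.01750336501344, 'cx': 260.723585644697, 'cy': 188.17987215836146, 'world_to_cam': array([[-0.71605781, -0.69776713,  0.01955106,  0.33581236],
       [ 0.35546075, -0.34038734,  0.87050796, -0.27204445],
       [-0.60075691,  0.63028366,  0.49176584, -0.96108067],
       [ 0.        ,  0.        ,  0.        ,  1.        ]])} 0.9958038330078125
wrist {'fov_y': 65.70646984690485, 'cx': 253.8770773280721, 'cy': 193.2452730934825, 'tool_from_camera': array([[ 9.99999908e-01, -1.00161664e-04, -4.16851250e-04,
         1.04878125e-04],
       [-2.01716359e-04, -9.67899777e-01, -2.51336389e-01,
        -6.65042416e-02],
       [-3.78295961e-04,  2.51336450e-01, -9.67899709e-01,
        -1.92093754e-01],
       [ 0.00000000e+00,  0.00000000e+00,  0.00000000e+00,
         1.00000000e+00]])} 0.9420115152994791
```

View pics/scene0.png

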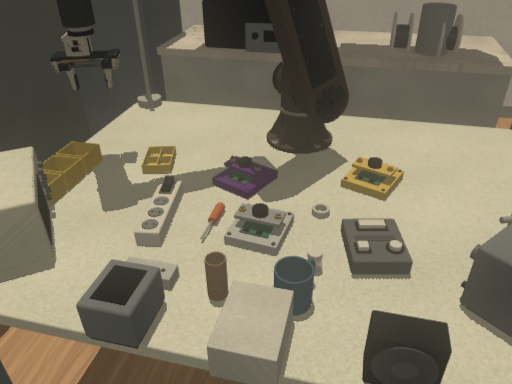

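View pics/side0.png

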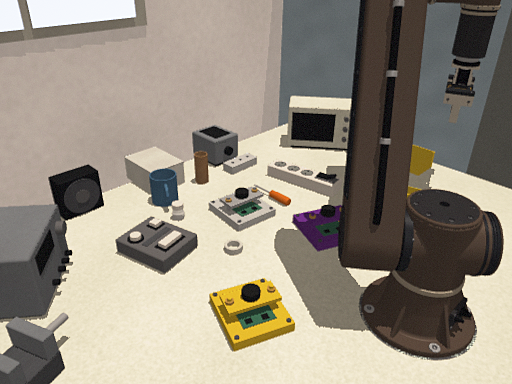

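View pics/wrist0.png

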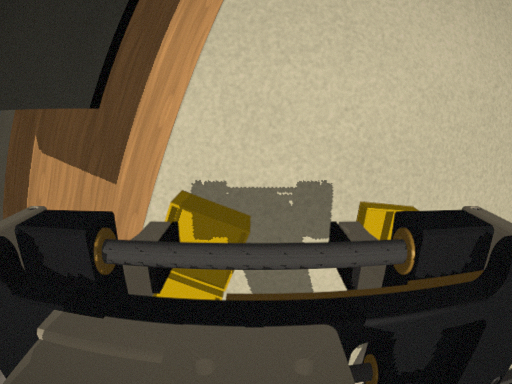

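The scene picture shows three jigs: purple at (245,175), yellow at (373,177) and aluminium at (260,226). The aluminium one fits. The strip is at (160,210) with its rocker at (168,185), and the control box is at (375,245) with its bar key at (371,224). I'll enlarge these to confirm.

```bash
cat > h.py <<'E'
import numpy as np,cv2
from station import arm,viewer
def deproj(n,d,u,v,w=1):
    c=viewer.calibration(n);f=192/np.tan(np.radians(c['fov_y']/2))
    z=np.median(d[int(v)-w:int(v)+w+1,int(u)-w:int(u)+w+1])
    pc=np.array([(u-c['cx'])/f*z,-(v-c['cy'])/f*z,-z,1])
    return (np.linalg.inv(c['world_to_cam'])@pc)[:3]
def proj(n,P):
    c=viewer.calibration(n);f=192/np.tan(np.radians(c['fov_y']/2))
    p=c['world_to_cam']@np.r_[P,1];return c['cx']+f*p[0]/-p[2],c['cy']-f*p[1]/-p[2]
def tri(o):
    A=[];b=[]
    for n,u,v in o:
        c=viewer.calibration(n);f=192/np.tan(np.radians(c['fov_y']/2));M=c['world_to_cam']
        x=(u-c['cx'])/f;y=-(v-c['cy'])/f
        for k,t in((0,x),(1,y)):
            r=M[k]+t*M[2];A.append(r[:3]);b.append(-r[3])
    s=np.linalg.lstsq(np.array(A),np.array(b),rcond=None)
    return s[0]
E
python3 - <<'E'
import numpy as np,cv2
def crop(n,x,y,w,h,k,o):
    p=np.load(n+'0.npz')['p'][y:y+h,x:x+w,::-1]
    p=cv2.resize(p,None,fx=k,fy=k,interpolation=cv2.INTER_CUBIC);cv2.imwrite('pics/'+o,p)
crop('scene',130,160,130,100,6,'c1.png');crop('scene',220,190,90,70,8,'c2.png');crop('scene',330,205,90,75,8,'c3.png')
crop('side',200,140,150,100,5,'c4.png');crop('side',110,205,100,75,8,'c5.png')
E
```

```text
(no output)
```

View pics/c1.png

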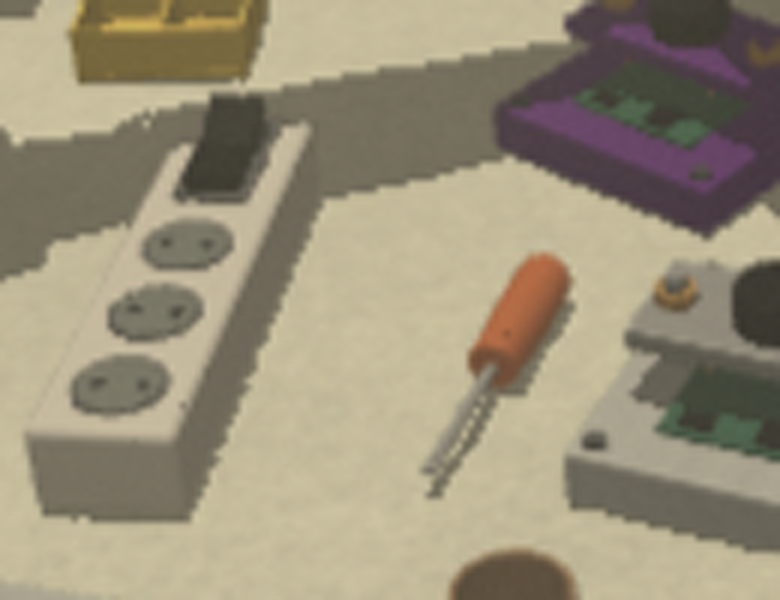

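View pics/c2.png

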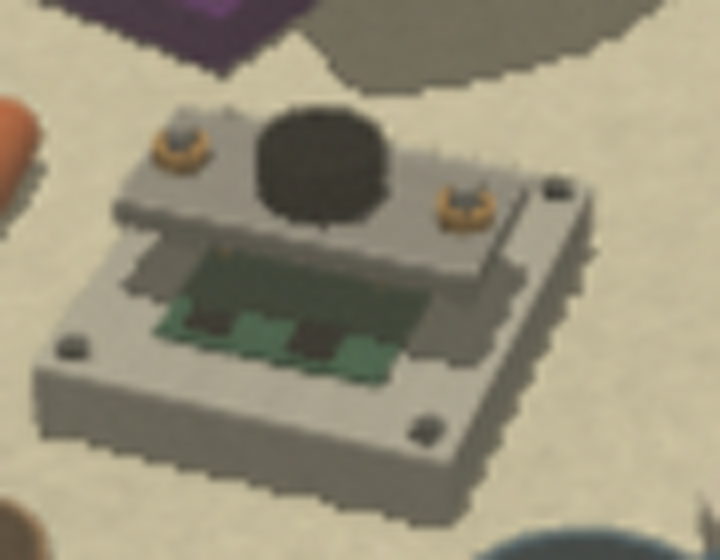

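View pics/c3.png

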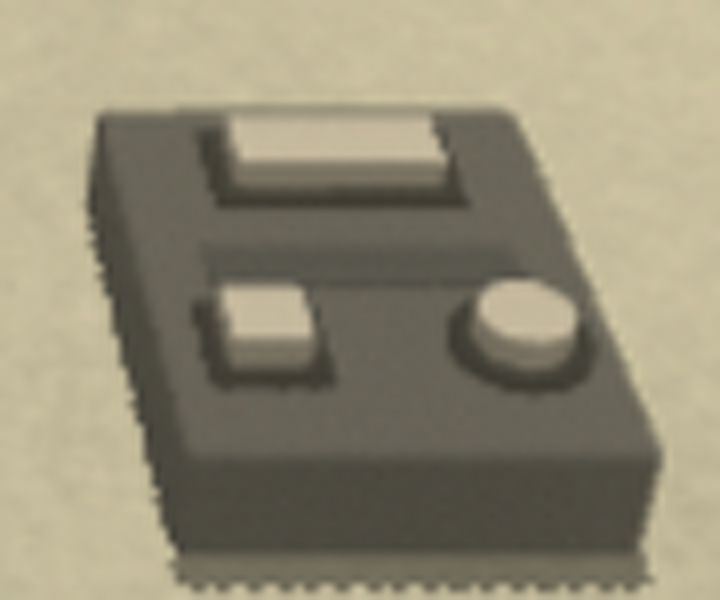

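View pics/c4.png

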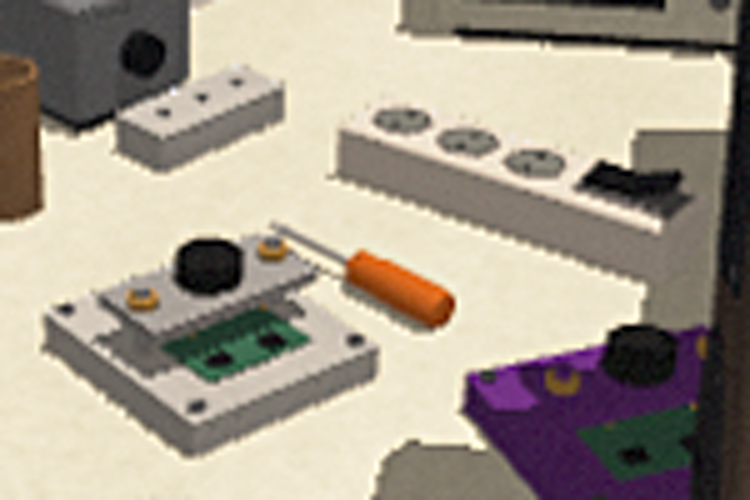

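View pics/c5.png

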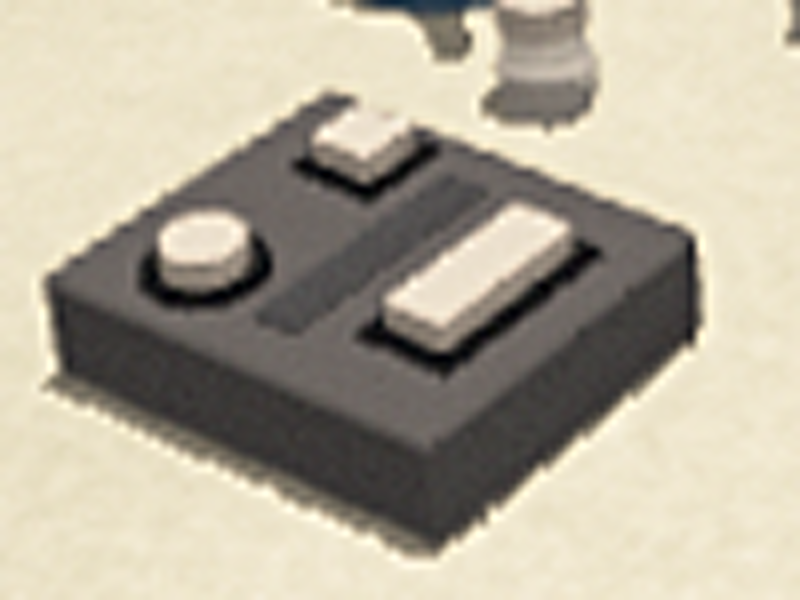

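Run:
```python
from h import *
S=np.load('scene0.npz')['d'];D=np.load('side0.npz')['d']
def sc(x0,y0,k,x,y): return x0+(x+.5)/k-.5, y0+(y+.5)/k-.5
c1=lambda x,y:sc(130,160,6,x,y);c2=lambda x,y:sc(220,190,8,x,y);c3=lambda x,y:sc(330,205,8,x,y)
c4=lambda x,y:sc(200,140,5,x,y);c5=lambda x,y:sc(110,205,8,x,y)
def both(name,a,b):
    print(name,'tri',tri([('scene',*a),('side',*b)]).round(4),'dS',deproj('scene',S,*a).round(4),'dD',deproj('side',D,*b).round(4))
both('pad',c2(322,142),c4(208,255))
both('bar',c3(336,139),c5(477,265))
both('round',c3(527,310),c5(205,240))
both('square',c3(266,311),c5(362,138))
both('s1',c1(187,244),c4(535,163));both('s2',c1(155,312),c4(467,142));both('s3',c1(120,384),c4(402,120))
both('colL',c2(181,140),c4(273,245));both('colR',c2(466,200),c4(142,294))
both('rockraisedend',c1(238,97),c4(680,178))
both('tube',(216,258),(201,154))
for n,p in (('purple pad',(245,162)),('mug',(294,270)),('driver',(217,210))): print(n,deproj('scene',S,*p).round(3))
for y in range(172,196,1): 
    print(y,[tuple(deproj('scene',S,u,y,0).round(3)) for u in (167,170)])
```

```text
pad tri [ 0.5583 -0.0091  0.0728] dS [ 0.5598 -0.0086  0.0737] dD [ 0.5589 -0.0099  0.0725]
bar tri [0.5335 0.2601 0.0556] dS [0.5339 0.2605 0.0557] dD [0.5348 0.2587 0.0545]
round tri [0.6029 0.3132 0.0557] dS [0.6071 0.3136 0.0585] dD [0.6034 0.3119 0.0553]
square tri [0.619  0.2437 0.0543] dS [0.6228 0.2433 0.0575] dD [0.6167 0.2453 0.056 ]
s1 tri [ 0.5398 -0.2869  0.0399] dS [ 0.5419 -0.2857  0.0412] dD [ 0.5381 -0.2848  0.0414]
s2 tri [ 0.5912 -0.2785  0.0394] dS [ 0.5918 -0.2782  0.0397] dD [ 0.588  -0.2747  0.042 ]
s3 tri [ 0.6425 -0.2704  0.0399] dS [ 0.6417 -0.2708  0.0389] dD [ 0.6434 -0.2717  0.0395]
colL tri [ 0.5529 -0.0563  0.0628] dS [ 0.5588 -0.0541  0.0667] dD [ 0.5494 -0.0533  0.0659]
colR tri [0.5643 0.0371 0.0629] dS [0.5691 0.0386 0.066 ] dD [0.5615 0.0388 0.0654]
rockraisedend tri [ 0.4402 -0.3045  0.0584] dS [ 0.3508 -0.3497 -0.0014] dD [ 0.4429 -0.3107  0.0573]
tube tri [ 0.7863 -0.0467  0.0977] dS [ 0.7725 -0.051   0.0833] dD [ 0.8022 -0.0607  0.0891]
purple pad [ 0.344 -0.105  0.074]
mug [0.738 0.108 0.053]
driver [ 0.529 -0.133  0.025]
172 [(np.float64(0.33
[... 2253 characters left out ...]
), np.float64(0.049)), (np.float64(0.487), np.float64(-0.283), np.float64(0.04))]
191 [(np.float64(0.497), np.float64(-0.287), np.float64(0.042)), (np.float64(0.495), np.float64(-0.279), np.float64(0.043))]
192 [(np.float64(0.505), np.float64(-0.284), np.float64(0.044)), (np.float64(0.5), np.float64(-0.277), np.float64(0.042))]
193 [(np.float64(0.505), np.float64(-0.284), np.float64(0.041)), (np.float64(0.503), np.float64(-0.276), np.float64(0.041))]
194 [(np.float64(0.508), np.float64(-0.283), np.float64(0.04)), (np.float64(0.508), np.float64(-0.274), np.float64(0.041))]
195 [(np.float64(0.513), np.float64(-0.28), np.float64(0.04)), (np.float64(0.511), np.float64(-0.272), np.float64(0.04))]
```

The crops confirm the aluminium jig at (260,226), the strip's rocker with its raised half at the robot end, and the bar key on the robot side of the box. Both views agree within about 2 mm:

| Point | x | y |
|---|---|---|
| Rocker press point | 0.453 | -0.301 |
| Pad top | 0.559 | -0.009 |
| Bar key | 0.534 | 0.260 |

Next I'll shut the fingers, turn tool x across the strip and move over at travel height.

step_arm([
  [[0,0,0],[0,0,6],-1],
  [[0,0,0],[0,0,6],-1],
  [[0.035,0.031,0],[0,0,0],-1],
  [[0.035,0.031,0],[0,0,0],-1],
  [[0.035,0.031,0],[0,0,0],-1],
  [[0.035,0.031,0],[0,0,0],-1],
  [[0.035,0.031,0],[0,0,0],-1],
  [[0.035,0.031,0],[0,0,0],-1],
], grip_force=20)

```text
t: 0.95
eef_pos: [0.395, -0.3902, 0.1927]
ee_rot: [-3.142, -0.0, 1.732]
force: [0.8, -0.9, 0.0]
width: 0.0292
```

step_arm([
  [[0.03,0.027,0],[0,0,0],-1],
  [[0.03,0.027,0],[0,0,0],-1],
  [[0.02,0.018,0],[0,0,0],-1],
  [[0,0,0],[0,0,0],-1],
  [[0,0,0],[0,0,0],-1],
  [[0,0,0],[0,0,0],-1],
  [[0,0,0],[0,0,0],-1],
  [[0,0,0],[0,0,0],-1],
])

```text
t: 1.75
eef_pos: [0.4521, -0.3021, 0.1927]
ee_rot: [-3.141, -0.0, 1.731]
force: [0.4, -0.5, 0.4]
width: 0.0005
```

```bash
cat > d.py <<'E'
import sys
from h import *
from scipy.spatial.transform import Rotation as R
s=arm.get_state();Rm=R.from_euler('xyz',s['ee_rot']).as_matrix()
print('t',s['t'],s['eef_pos'].round(4),s['ee_rot'].round(4),s['force'].round(2),s['width'])
for n,P in dict(rocker=(.453,-.301,.051),pad=(.5588,-.009,.057),bar=(.534,.260,.052)).items(): print(n,(Rm.T@(np.array(P)-s['eef_pos'])).round(4))
E
python3 d.py
python3 - <<'E'
from h import *
p,d=viewer.grab_frame('wrist');cv2.imwrite('pics/w1.png',p[:,:,::-1])
E
```

```text
t 1.75 [ 0.4521 -0.3021  0.1927] [-3.1414e+00 -1.0000e-04  1.7308e+00] [ 0.37 -0.5   0.38] 0.00046962604575344336
rocker [0.001  0.0011 0.1417]
pad [0.2724 0.152  0.1357]
bar [0.5419 0.1704 0.1407]
```

View pics/w1.png

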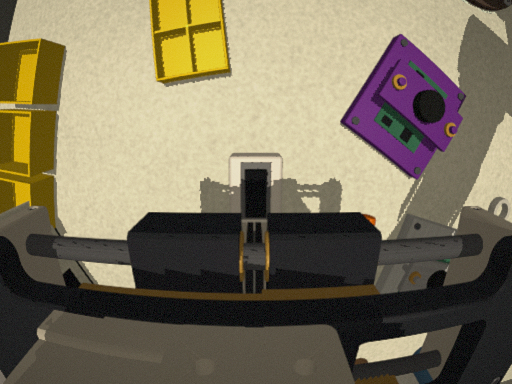

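The wrist picture shows the rocker's raised half at (256,190), lined up with the shut fingers at (253,250), on the strip end at (256,165). I'm going down.

step_arm([
  [[0.001,0.001,0.03],[0,0,0],-1],
  [[0,0,0.03],[0,0,0],-1],
  [[0,0,0.03],[0,0,0],-1],
  [[0,0,0.02],[0,0,0],-1],
  [[0,0,0.01],[0,0,0],-1],
  [[0,0,0.005],[0,0,0],-1],
  [[0,0,0.005],[0,0,0],-1],
  [[0,0,0.004],[0,0,0],-1],
])

```text
t: 2.6
eef_pos: [0.4541, -0.3006, 0.0593]
ee_rot: [3.14, 0.001, 1.732]
force: [0.4, -0.9, -0.3]
width: 0.0003
```

step_arm([
  [[0,0,0.003],[0,0,0],-1],
  [[0,0,0.002],[0,0,0],-1],
  [[0,0,0.002],[0,0,0],-1],
  [[0,0,0.001],[0,0,0],-1],
  [[0,0,0],[0,0,0],-1],
  [[0,0,0],[0,0,0],-1],
  [[0,0,0],[0,0,0],-1],
  [[0,0,0],[0,0,0],-1],
])

```text
t: 3.4
eef_pos: [0.4535, -0.3003, 0.0508]
ee_rot: [3.141, 0.0, 1.732]
force: [-0.2, 1.3, -0.5]
width: 0.0006
```

step_arm([
  [[0,0,0.001],[0,0,0],-1],
  [[0,0,0.001],[0,0,0],-1],
  [[0,0,0],[0,0,0],-1],
  [[0,0,0],[0,0,0],-1],
  [[0,0,0],[0,0,0],-1],
  [[0,0,0],[0,0,0],-1],
  [[0,0,0],[0,0,0],-1],
  [[0,0,0],[0,0,0],-1],
])

```text
t: 4.2
eef_pos: [0.4535, -0.3003, 0.0488]
ee_rot: [3.142, 0.0, 1.732]
force: [-0.2, -0.2, 0.7]
width: 0.0003
```

```bash
python3 d.py
```

```text
t 4.2 [ 0.4535 -0.3003  0.0488] [3.1415 0.     1.7321] [-0.18 -0.23  0.68] 0.0002547725814840199
rocker [-0.0006 -0.0006 -0.0022]
pad [ 0.2706  0.1508 -0.0082]
bar [ 0.5401  0.1695 -0.0032]
```

Run:
```python
from h import *
p,d=viewer.grab_frame('side');cv2.imwrite('pics/s2.png',cv2.resize(p[130:200,260:360,::-1],None,fx=7,fy=7,interpolation=2))
```

```text
(no output)
```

View pics/s2.png

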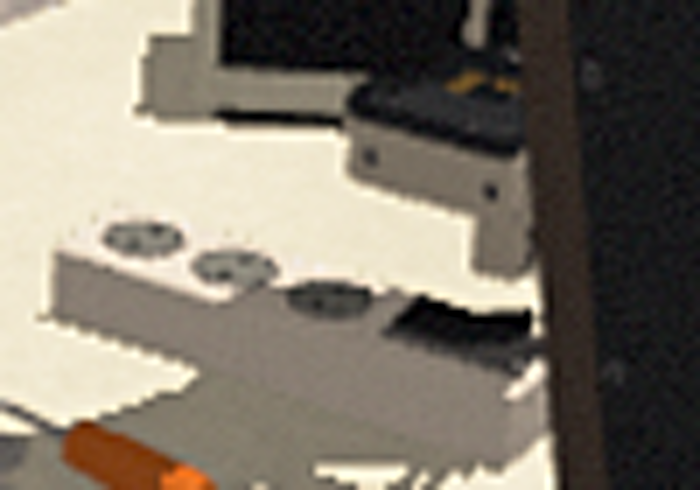

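The side picture shows the fingertip at about (500,270) in the crop, clear above the rocker at (480,315). I'll check where the tip really is.

Run:
```python
from h import *
s=arm.get_state();P=s['eef_pos'];print(P)
for n in('side','scene'):
    print(n,proj(n,P),proj(n,P+[0,0,.02]))
p,d=viewer.grab_frame('side');print([deproj('side',d,260+500/7,130+y/7,0).round(3) for y in(225,245,262,290,318,340)])
p,d=viewer.grab_frame('scene');cv2.imwrite('pics/s3.png',cv2.resize(p[130:220,130:230,::-1],None,fx=6,fy=6,interpolation=2))
p,d=viewer.grab_frame('wrist');cv2.imwrite('pics/w3.png',p[:,:,::-1])
```

```text
[ 0.45346982 -0.30031352  0.04879435]
side (np.float64(330.6503288368753), np.float64(177.50015192640763)) (np.float64(331.26974485140465), np.float64(171.89189775896918))
scene (np.float64(168.67884061402776), np.float64(180.46540634583286)) (np.float64(167.82148635493934), np.float64(174.38889377507428))
[array([ 0.402, -0.217,  0.149]), array([ 0.446, -0.285,  0.101]), array([ 0.445, -0.286,  0.092]), array([ 0.531, -0.418, -0.001]), array([ 0.456, -0.307,  0.053]), array([ 0.444, -0.292,  0.052])]
```

View pics/s3.png

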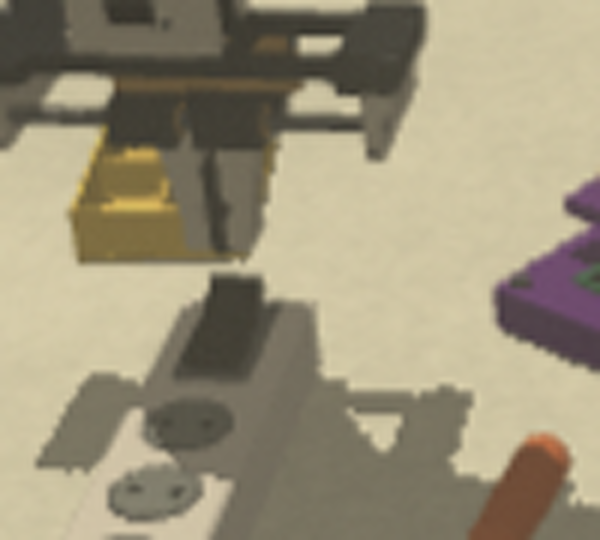

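View pics/w3.png

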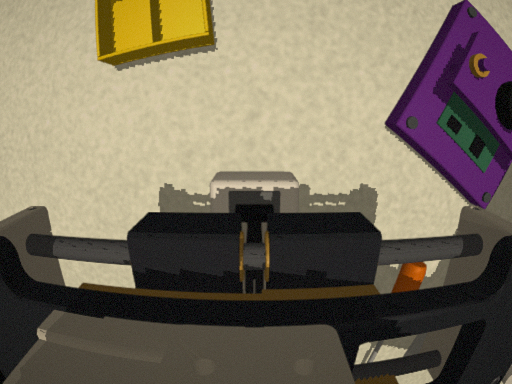

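Run:
```python
from h import *
s=arm.get_state();P=s['eef_pos'];print(s['t'],P,s['q'])
print(tri([('scene',130+(222+.5)/6-.5,130+253/6-.5),('side',260+502/7-.5,130+272/7-.5)]))
p,d=viewer.grab_frame('scene')
for y in range(160,176): print(y,[deproj('scene',d,u,y,0).round(3).tolist() for u in (164,170)])
# wrist: rays for strip end etc
p,d=viewer.grab_frame('wrist');c=viewer.calibration('wrist');f=192/np.tan(np.radians(c['fov_y']/2))
from scipy.spatial.transform import Rotation as R
Rm=R.from_euler('xyz',s['ee_rot']).as_matrix()
for u,v in((256,176),(256,190),(256,205),(245,210),(350,140),(430,110),(253,225),(252,280),(252,288),(252,292)):
    z=d[v,u];x=u-c['cx'];y=v-c['cy'];r=np.hypot(x,y);th=r/f;k=z*np.tan(th)/r
    pc=np.array([x*k,-y*k,-z,1]);pt=(c['tool_from_camera']@pc)[:3];print((u,v),z,pt.round(3),(P+Rm@pt).round(3))
```

```text
4.4 [ 0.45344923 -0.30031229  0.04878121] [-2.24531929e-01  2.85142383e-01 -4.63339565e-01  4.46653994e-05
 -8.22292883e-01 -1.18494324e+00]
[ 0.4562364  -0.30167358  0.07940438]
160 [[0.466, -0.299, 0.122], [0.461, -0.284, 0.121]]
161 [[0.464, -0.301, 0.117], [0.464, -0.283, 0.119]]
162 [[0.465, -0.3, 0.115], [0.463, -0.284, 0.116]]
163 [[0.465, -0.301, 0.112], [0.462, -0.284, 0.112]]
164 [[0.458, -0.305, 0.104], [0.462, -0.285, 0.109]]
165 [[0.46, -0.305, 0.102], [0.46, -0.286, 0.104]]
166 [[0.463, -0.303, 0.101], [0.463, -0.285, 0.103]]
167 [[0.463, -0.304, 0.097], [0.462, -0.286, 0.099]]
168 [[0.467, -0.302, 0.097], [0.463, -0.286, 0.097]]
169 [[0.466, -0.303, 0.093], [0.462, -0.287, 0.092]]
170 [[0.465, -0.304, 0.089], [0.463, -0.287, 0.09]]
171 [[0.463, -0.306, 0.084], [0.463, -0.287, 0.087]]
172 [[0.336, -0.374, 0.001], [0.338, -0.352, 0.004]]
173 [[0.343, -0.37, 0.002], [0.34, -0.352, 0.002]]
174 [[0.347, -0.369, 0.0], [0.339, -0.352, -0.002]]
175 [[0.353, -0.366, 0.0], [0.352, -0.346, 0.003]]
(256, 176) 0.21983162 [ 0.002 -0.024  0.024] [ 0.43  -0.302  0.025]
(256, 190) 0.20614012 [ 0.002 -0.017  0.008] [ 0.436 -0.301  0.041]
(256, 205) 0.19285515 [ 0.002 -0.011 -0.007] [ 0.443 -0.3    0.056]
(245, 210) 0.1900025 [-0.005 -0.008 -0.011] [ 0.446 -0.307  0.06 ]
(350, 140) 0.2377937 [ 0.081 -0.05   0.049] [ 0.391 -0.228 -0.   ]
(430, 110) 0.20585775 [ 0.143 -0.08   0.024] [ 0.351 -0.172  0.025]
(253, 225) 0.19539483 [-0.     0.003 -0.008] [ 0.456 -0.3    0.057]
(252, 280) 0.124036945 [-0.     0.001 -0.081] [ 0.454 -0.301  0.13 ]
(252, 288) 0.12536812 [-0.     0.005 -0.081] [ 0.458 -0.3    0.13 ]
(252, 292) 0.12766476 [-0.     0.008 -0.08 ] [ 0.462 -0.299  0.128]
```

The fixed cameras put the real fingertips near z = 0.079, about 30 mm short of the reported TCP. There was no contact force and the rocker still stands raised. The wrist view does put the bench at 0, so the wrist pose is right and the fingers are effectively short. I'll continue down carefully, watching the force.

step_arm([
  [[0,0,0.006],[0,0,0],-1],
  [[0,0,0.006],[0,0,0],-1],
  [[0,0,0.004],[0,0,0],-1],
  [[0,0,0.002],[0,0,0],-1],
  [[0,0,0.002],[0,0,0],-1],
  [[0,0,0],[0,0,0],-1],
  [[0,0,0],[0,0,0],-1],
  [[0,0,0],[0,0,0],-1],
])

```text
t: 5.3
eef_pos: [0.4536, -0.3003, 0.0289]
ee_rot: [3.141, 0.0, 1.732]
force: [-0.5, 0.5, 0.7]
width: 0.0004
```

step_arm([
  [[0,0,0.002],[0,0,0],-1],
  [[0,0,0.001],[0,0,0],-1],
  [[0,0,0.001],[0,0,0],-1],
  [[0,0,0],[0,0,0],-1],
  [[0,0,0],[0,0,0],-1],
  [[0,0,0],[0,0,0],-1],
  [[0,0,0],[0,0,0],-1],
  [[0,0,0],[0,0,0],-1],
])

```text
t: 6.1
eef_pos: [0.4535, -0.3002, 0.0247]
ee_rot: [3.142, -0.0, 1.732]
force: [-0.1, 0.2, 0.7]
width: 0.0005
```

Run:
```python
from h import *
p,d=viewer.grab_frame('side');cv2.imwrite('pics/s4.png',cv2.resize(p[130:200,260:360,::-1],None,fx=7,fy=7,interpolation=2))
print(arm.get_state()['force'])
```

```text
[0.80404881 0.35236658 0.70450853]
```

View pics/s4.png

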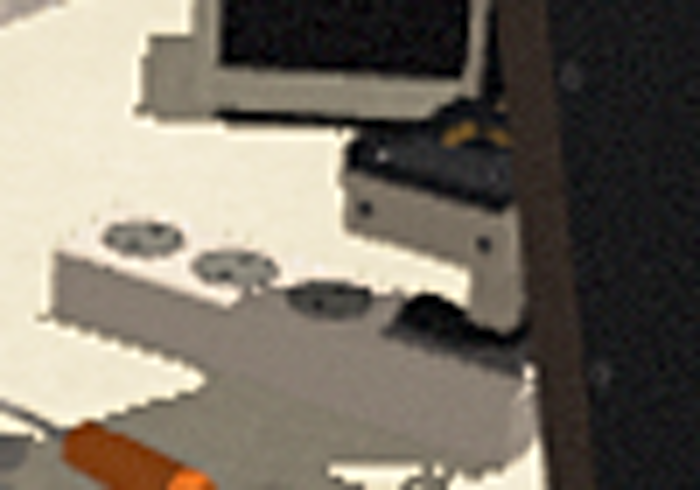

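The side picture shows the fingertip on the rocker at (500,325), and the far half at (430,305) is now rising. A few more millimetres to the stop.

step_arm([
  [[0,0,0.001],[0,0,0],-1],
  [[0,0,0.001],[0,0,0],-1],
  [[0,0,0.001],[0,0,0],-1],
  [[0,0,0],[0,0,0],-1],
  [[0,0,0],[0,0,0],-1],
  [[0,0,0],[0,0,0],-1],
  [[0,0,0],[0,0,0],-1],
  [[0,0,0],[0,0,0],-1],
])

```text
t: 6.95
eef_pos: [0.4535, -0.3002, 0.0217]
ee_rot: [3.141, -0.0, 1.732]
force: [0.0, 0.3, 0.4]
width: 0.0005
```

step_arm([
  [[0,0,0.001],[0,0,0],-1],
  [[0,0,0],[0,0,0],-1],
  [[0,0,0.001],[0,0,0],-1],
  [[0,0,0],[0,0,0],-1],
  [[0,0,0],[0,0,0],-1],
  [[0,0,0],[0,0,0],-1],
  [[0,0,0],[0,0,0],-1],
  [[0,0,0],[0,0,0],-1],
])

```text
t: 7.75
eef_pos: [0.4536, -0.3003, 0.0197]
ee_rot: [3.141, 0.0, 1.732]
force: [-0.3, 0.7, 0.6]
width: 0.0001
```

Run:
```python
from h import *
p,d=viewer.grab_frame('side');cv2.imwrite('pics/s5.png',cv2.resize(p[130:200,260:360,::-1],None,fx=7,fy=7,interpolation=2))
s=arm.get_state();print(s['force'],s['joint_efforts'])
```

```text
[ 0.47002684  0.49325671 -0.18570125] [ 6.02243026e-02 -4.73662949e+01  2.13166434e+01  5.05106986e+00
 -1.98901689e-03 -1.03379296e-04]
```

View pics/s5.png

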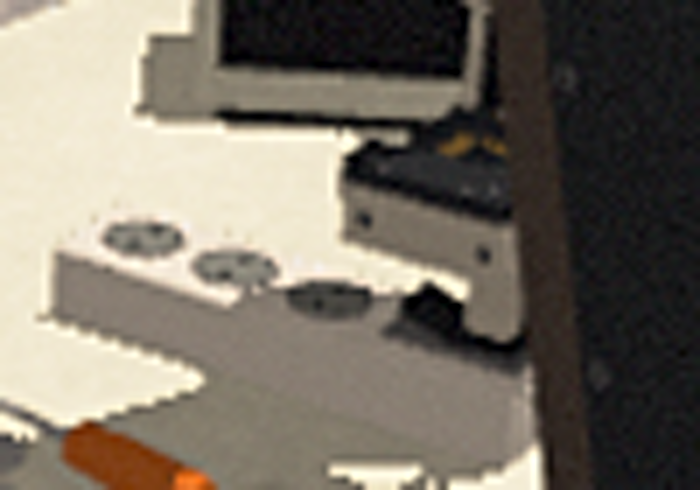

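step_arm([
  [[0,0,0.001],[0,0,0],-1],
  [[0,0,0],[0,0,0],-1],
  [[0,0,0.001],[0,0,0],-1],
  [[0,0,0],[0,0,0],-1],
  [[0,0,0],[0,0,0],-1],
  [[0,0,0],[0,0,0],-1],
  [[0,0,0],[0,0,0],-1],
  [[0,0,0],[0,0,0],-1],
])

```text
t: 8.6
eef_pos: [0.4536, -0.3003, 0.0177]
ee_rot: [3.141, 0.0, 1.732]
force: [-0.3, 0.5, -0.6]
width: 0.0006
```

Run:
```python
from h import *
p,d=viewer.grab_frame('side');cv2.imwrite('pics/s6.png',cv2.resize(p[150:190,300:350,::-1],None,fx=14,fy=14,interpolation=2))
s=arm.get_state();print(s['force'],s['joint_efforts'])
p,d=viewer.grab_frame('scene');cv2.imwrite('pics/s6b.png',cv2.resize(p[150:210,140:200,::-1],None,fx=10,fy=10,interpolation=2))
```

```text
[ 0.78586936  0.48834579 -0.11067705] [-2.56973042e-03 -4.75909531e+01  2.11959368e+01  5.05984157e+00
 -5.52887586e-02 -2.93145672e-05]
```

View pics/s6.png

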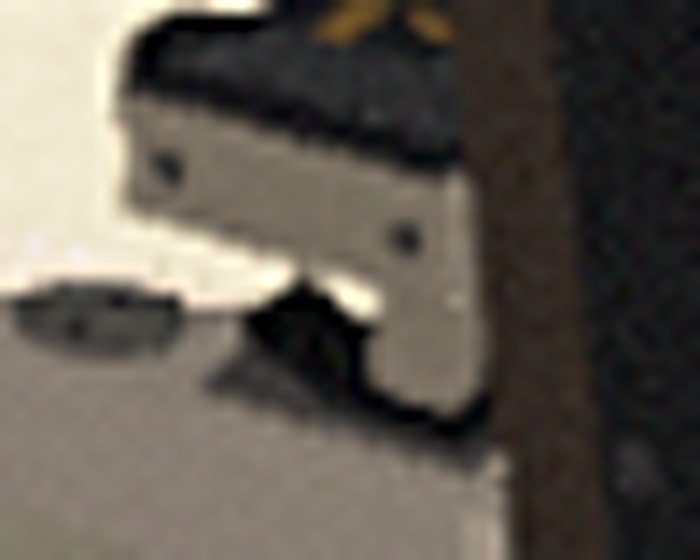

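View pics/s6b.png

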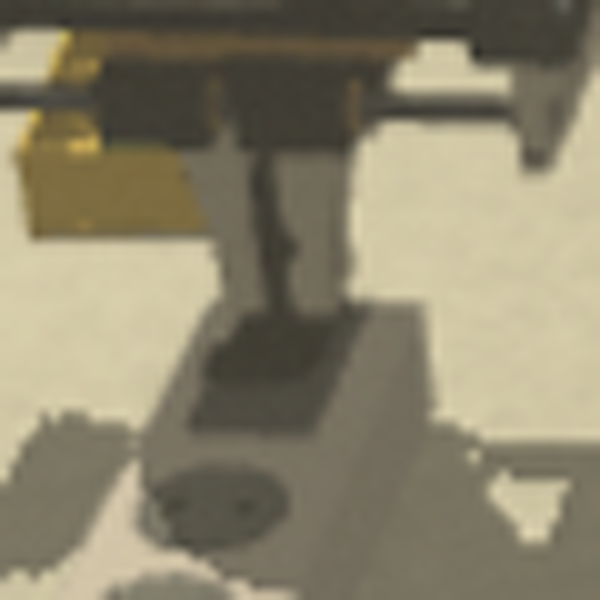

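step_arm([
  [[0,0,0.001],[0,0,0],-1],
  [[0,0,0],[0,0,0],-1],
  [[0,0,0.001],[0,0,0],-1],
  [[0,0,0],[0,0,0],-1],
  [[0,0,0],[0,0,0],-1],
  [[0,0,0],[0,0,0],-1],
  [[0,0,0],[0,0,0],-1],
  [[0,0,0],[0,0,0],-1],
])

```text
t: 9.5
eef_pos: [0.4536, -0.3004, 0.0173]
ee_rot: [3.141, 0.001, 1.733]
force: [-3.6, 4.6, 15.5]
width: 0.0007
```

Run:
```python
from h import *
p,d=viewer.grab_frame('side');cv2.imwrite('pics/s7.png',cv2.resize(p[150:190,300:350,::-1],None,fx=14,fy=14,interpolation=2))
s=arm.get_state();print(s['force'],s['joint_efforts'])
# depth of far-half and near-half tops
for u,v in((321,170),(322,172),(323,174),(333,180)): print(deproj('side',d,u,v,0).round(3))
```

```text
[-4.22969878  4.39681709 15.78293961] [-5.91826625e-01 -4.02722669e+01  1.98219913e+01  4.48941037e+00
  1.87086426e+00 -6.72448703e-03]
[ 0.493 -0.3    0.061]
[ 0.487 -0.298  0.057]
[ 0.478 -0.292  0.055]
[ 0.438 -0.292  0.049]
```

View pics/s7.png

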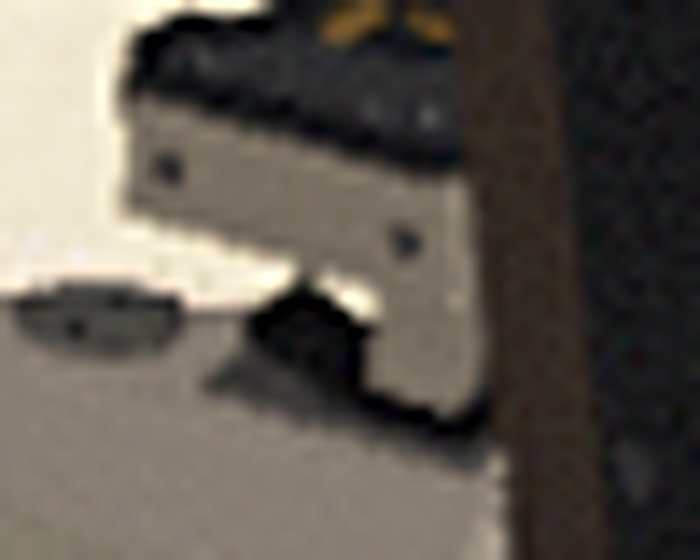

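The force rose sharply to 15.5 N at TCP z = 0.0173. The near half lies level at about 0.05 and the far half stands at 0.061, so this is the end stop. That makes the tip 34 mm short of the TCP. I'll lift and check.

step_arm([
  [[0,0,-0.01],[0,0,0],-1],
  [[0,0,-0.02],[0,0,0],-1],
  [[0,0,-0.03],[0,0,0],-1],
  [[0,0,-0.03],[0,0,0],-1],
  [[0,0,-0.03],[0,0,0],-1],
  [[0,0,-0.03],[0,0,0],-1],
  [[0,0,-0.02],[0,0,0],-1],
  [[0,0,0],[0,0,0],-1],
])

```text
t: 10.35
eef_pos: [0.4552, -0.3011, 0.1894]
ee_rot: [3.136, 0.003, 1.733]
force: [0.3, -1.1, 0.2]
width: 0.0004
```

```bash
python3 d.py;python3 - <<'E'
from h import *
p,d=viewer.grab_frame('side');cv2.imwrite('pics/s8.png',cv2.resize(p[150:190,300:350,::-1],None,fx=14,fy=14,interpolation=2))
E
```

```text
t 10.35 [ 0.4552 -0.3011  0.1894] [3.1364e+00 3.0000e-03 1.7325e+00] [ 0.34 -1.06  0.2 ] 0.00036807549323868215
rocker [ 0.0008 -0.0029  0.1384]
pad [0.272  0.1486 0.1324]
bar [0.5415 0.1674 0.1367]
```

View pics/s8.png

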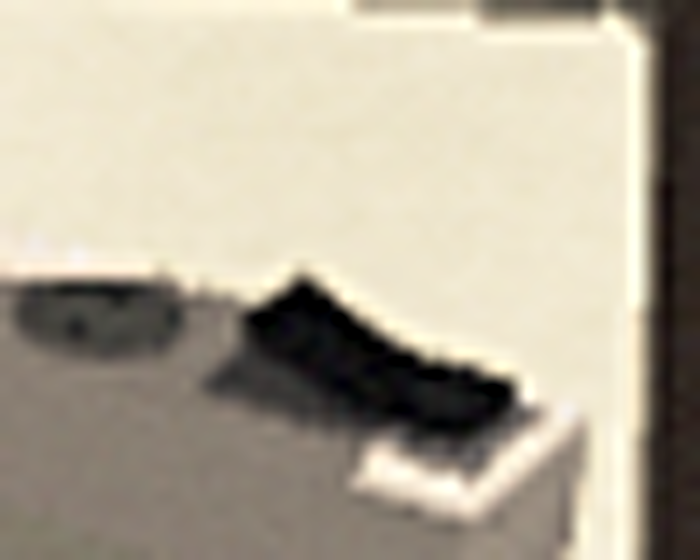

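The crop shows the rocker on: the near half is level at (460,400) and the far half is up at (300,285). Next I'll move over the jig's pad.

step_arm([
  [[0.04,0.022,0],[0,0,0],-1],
  [[0.04,0.022,0],[0,0,0],-1],
  [[0.04,0.022,0],[0,0,0],-1],
  [[0.04,0.022,0],[0,0,0],-1],
  [[0.04,0.022,0],[0,0,0],-1],
  [[0.04,0.022,0],[0,0,0],-1],
  [[0.032,0.018,0],[0,0,0],-1],
  [[0,0,0],[0,0,0],-1],
])

```text
t: 11.2
eef_pos: [0.5586, -0.0042, 0.1844]
ee_rot: [-3.14, -0.0, 1.736]
force: [-0.6, -0.1, -0.5]
width: 0.0005
```

step_arm([
  [[0,0,0.03],[0,0,0],-1],
  [[0,0,0.03],[0,0,0],-1],
  [[0,0,0.03],[0,0,0],-1],
  [[0,0,0.03],[0,0,0],-1],
  [[0,0,0.01],[0,0,0],-1],
  [[0,0,0],[0,0,0],-1],
  [[0,0,0],[0,0,0],-1],
  [[0,0,0],[0,0,0],-1],
])

```text
t: 12.0
eef_pos: [0.5589, -0.0076, 0.0573]
ee_rot: [3.139, -0.0, 1.732]
force: [-0.3, 1.1, 0.5]
width: 0.0005
```

```bash
python3 d.py;python3 - <<'E'
from h import *
p,d=viewer.grab_frame('side');q,d=viewer.grab_frame('scene');
cv2.imwrite('pics/s9.png',np.hstack([cv2.resize(p[160:235,195:285,::-1],None,fx=4.4,fy=5,interpolation=2),cv2.resize(q[180:255,215:305,::-1],None,fx=4.4,fy=5,interpolation=2)]))
E
```

```text
t 12.0 [ 0.5589 -0.0076  0.0573] [ 3.1392e+00 -1.0000e-04  1.7323e+00] [-0.29  1.07  0.51] 0.0005334856257828288
rocker [-0.2726 -0.1517  0.0059]
pad [-0.0014 -0.0003  0.0003]
bar [0.2681 0.0184 0.0053]
```

View pics/s9.png

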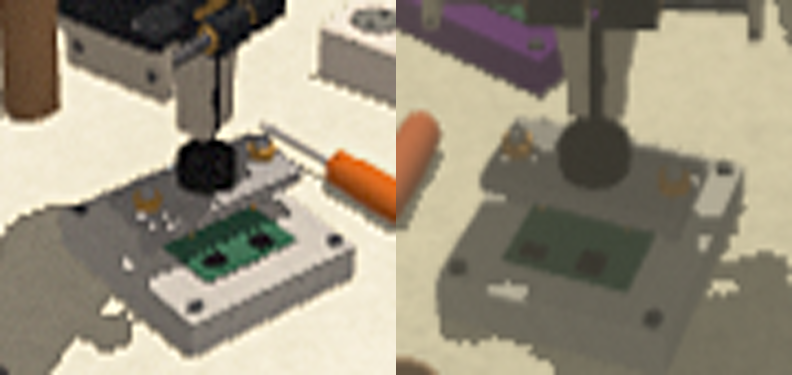

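Both views show the tip centred just above the pad. Contact should come at TCP z ≈ 0.039 and the stop at about 0.023.

step_arm([
  [[-0.001,0,0.008],[0,0,0],-1],
  [[0,0,0.008],[0,0,0],-1],
  [[0,0,0.004],[0,0,0],-1],
  [[0,0,0.004],[0,0,0],-1],
  [[0,0,0.004],[0,0,0],-1],
  [[0,0,0.003],[0,0,0],-1],
  [[0,0,0],[0,0,0],-1],
  [[0,0,0],[0,0,0],-1],
])

```text
t: 12.9
eef_pos: [0.5581, -0.0087, 0.0245]
ee_rot: [-3.142, 0.0, 1.732]
force: [1.3, -0.6, 0.6]
width: 0.0004
```

step_arm([
  [[0,0,0.001],[0,0,0],-1],
  [[0,0,0.001],[0,0,0],-1],
  [[0,0,0.001],[0,0,0],-1],
  [[0,0,0],[0,0,0],-1],
  [[0,0,0],[0,0,0],-1],
  [[0,0,0],[0,0,0],-1],
  [[0,0,0],[0,0,0],-1],
  [[0,0,0],[0,0,0],-1],
])

```text
t: 13.7
eef_pos: [0.5581, -0.0087, 0.0234]
ee_rot: [3.141, 0.0, 1.733]
force: [-6.2, 1.7, 18.1]
width: 0.0004
```

The stop force of 18 N came at TCP z = 0.0234 (tip 0.057), as predicted. I'll lift and verify.

step_arm([
  [[0,0,-0.01],[0,0,0],-1],
  [[0,0,-0.02],[0,0,0],-1],
  [[0,0,-0.03],[0,0,0],-1],
  [[0,0,-0.03],[0,0,0],-1],
  [[0,0,-0.03],[0,0,0],-1],
  [[0,0,-0.03],[0,0,0],-1],
  [[0,0,-0.01],[0,0,0],-1],
  [[0,0,0],[0,0,0],-1],
])

```text
t: 14.5
eef_pos: [0.5586, -0.0086, 0.1832]
ee_rot: [3.139, -0.0, 1.732]
force: [-0.3, 0.5, -0.4]
width: 0.0004
```

```bash
python3 d.py;python3 - <<'E'
from h import *
p,d=viewer.grab_frame('side');q,e=viewer.grab_frame('scene');
cv2.imwrite('pics/s10.png',np.hstack([cv2.resize(p[160:235,195:285,::-1],None,fx=4.4,fy=5,interpolation=2),cv2.resize(q[180:255,215:305,::-1],None,fx=4.4,fy=5,interpolation=2)]))
print([deproj('side',d,241,v).round(4).tolist() for v in(190,192,194,196)],[deproj('scene',e,260,v).round(4).tolist() for v in(208,210,212,214)])
E
```

```text
t 14.5 [ 0.5586 -0.0086  0.1832] [ 3.1389e+00 -4.0000e-04  1.7321e+00] [-0.32  0.54 -0.36] 0.00042435662503387354
rocker [-0.2718 -0.1515  0.1317]
pad [-0.0005 -0.0002  0.1262]
bar [0.269  0.0185 0.1314]
[[0.6242, -0.0709, 0.0234], [0.6134, -0.0607, 0.0248], [0.565, -0.0148, 0.0566], [0.5584, -0.0086, 0.0552]] [[0.4951, -0.0239, 0.0253], [0.5498, -0.0106, 0.0584], [0.5562, -0.0091, 0.057], [0.5658, -0.0068, 0.058]]
```

View pics/s10.png

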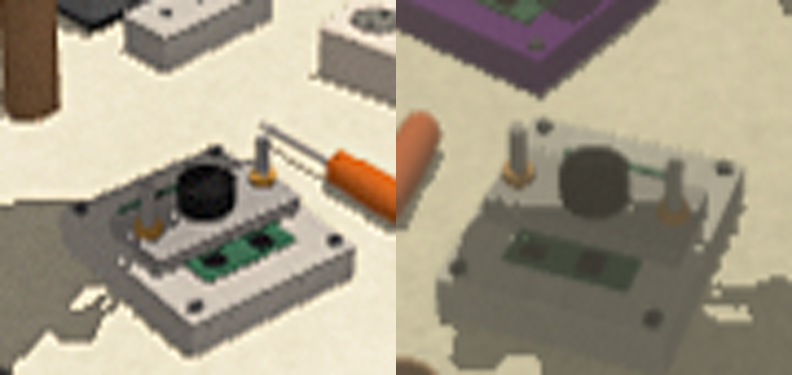

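The pad top now measures 0.057 and the columns stand proud of the plate, so it is fully down. Now the bar key.

step_arm([
  [[0.04,0.003,0],[0,0,0],-1],
  [[0.04,0.003,0],[0,0,0],-1],
  [[0.04,0.003,0],[0,0,0],-1],
  [[0.04,0.003,0],[0,0,0],-1],
  [[0.04,0.003,0],[0,0,0],-1],
  [[0.04,0.003,0],[0,0,0],-1],
  [[0.029,0,0],[0,0,0],-1],
  [[0,0,0],[0,0,0],-1],
])

```text
t: 15.4
eef_pos: [0.5312, 0.2623, 0.1792]
ee_rot: [-3.139, 0.002, 1.735]
force: [-0.3, -0.2, -0.8]
width: 0.0005
```

step_arm([
  [[0,0,0.03],[0,0,0],-1],
  [[0,0,0.03],[0,0,0],-1],
  [[0,0,0.03],[0,0,0],-1],
  [[0,0,0.03],[0,0,0],-1],
  [[0,0,0.02],[0,0,0],-1],
  [[0,0,0],[0,0,0],-1],
  [[0,0,0],[0,0,0],-1],
  [[0,0,0],[0,0,0],-1],
])

```text
t: 16.2
eef_pos: [0.5331, 0.2599, 0.0427]
ee_rot: [3.141, -0.0, 1.732]
force: [-0.2, -0.3, 1.0]
width: 0.0005
```

```bash
python3 d.py;python3 - <<'E'
from h import *
p,d=viewer.grab_frame('side');q,e=viewer.grab_frame('scene');
cv2.imwrite('pics/s11.png',np.hstack([cv2.resize(p[200:275,110:200,::-1],None,fx=4.4,fy=5,interpolation=2),cv2.resize(q[200:275,330:420,::-1],None,fx=4.4,fy=5,interpolation=2)]))
E
```

```text
t 16.2 [0.5331 0.2599 0.0427] [ 3.1405e+00 -4.0000e-04  1.7322e+00] [-0.22 -0.31  1.01] 0.0004599134786665554
rocker [-0.5407 -0.1692 -0.0087]
pad [-0.2695 -0.0178 -0.0145]
bar [-0.      0.0009 -0.0093]
```

View pics/s11.png

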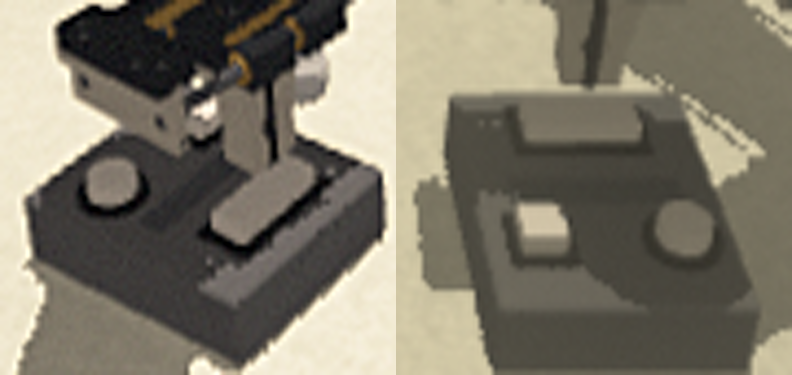

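The tip is above the key, centred (both views). I'll press to the stop in small steps.

step_arm([
  [[0,0.001,0.008],[0,0,0],-1],
  [[0,0,0.006],[0,0,0],-1],
  [[0,0,0.003],[0,0,0],-1],
  [[0,0,0.002],[0,0,0],-1],
  [[0,0,0.002],[0,0,0],-1],
  [[0,0,0.001],[0,0,0],-1],
  [[0,0,0],[0,0,0],-1],
  [[0,0,0],[0,0,0],-1],
])

```text
t: 17.1
eef_pos: [0.5332, 0.2596, 0.0198]
ee_rot: [-3.141, 0.0, 1.732]
force: [-3.2, -1.0, 4.4]
width: 0.0006
```

step_arm([
  [[0,0,0.001],[0,0,0],-1],
  [[0,0,0.001],[0,0,0],-1],
  [[0,0,0],[0,0,0],-1],
  [[0,0,0],[0,0,0],-1],
  [[0,0,0],[0,0,0],-1],
  [[0,0,0],[0,0,0],-1],
  [[0,0,0],[0,0,0],-1],
  [[0,0,0],[0,0,0],-1],
])

```text
t: 17.9
eef_pos: [0.5334, 0.2597, 0.0184]
ee_rot: [3.142, 0.0, 1.732]
force: [-5.5, -2.3, 10.7]
width: 0.0006
```

step_arm([
  [[0,0,0.001],[0,0,0],-1],
  [[0,0,0],[0,0,0],-1],
  [[0,0,0],[0,0,0],-1],
  [[0,0,0],[0,0,0],-1],
  [[0,0,0],[0,0,0],-1],
  [[0,0,0],[0,0,0],-1],
  [[0,0,0],[0,0,0],-1],
  [[0,0,0],[0,0,0],-1],
])

```text
t: 18.7
eef_pos: [0.5335, 0.2597, 0.0183]
ee_rot: [3.141, 0.0, 1.733]
force: [-7.9, -2.8, 16.7]
width: 0.0003
```

```bash
python3 d.py;python3 - <<'E'
from h import *
p,d=viewer.grab_frame('side');q,e=viewer.grab_frame('scene');
cv2.imwrite('pics/s12.png',np.hstack([cv2.resize(p[200:275,110:200,::-1],None,fx=4.4,fy=5,interpolation=2),cv2.resize(q[200:275,330:420,::-1],None,fx=4.4,fy=5,interpolation=2)]))
E
```

```text
t 18.7 [0.5335 0.2597 0.0183] [3.1411e+00 1.0000e-04 1.7326e+00] [-7.95 -2.81 16.73] 0.000347778554733151
rocker [-0.5405 -0.1698 -0.0328]
pad [-0.2693 -0.0183 -0.0387]
bar [ 0.0002  0.0006 -0.0337]
```

View pics/s12.png

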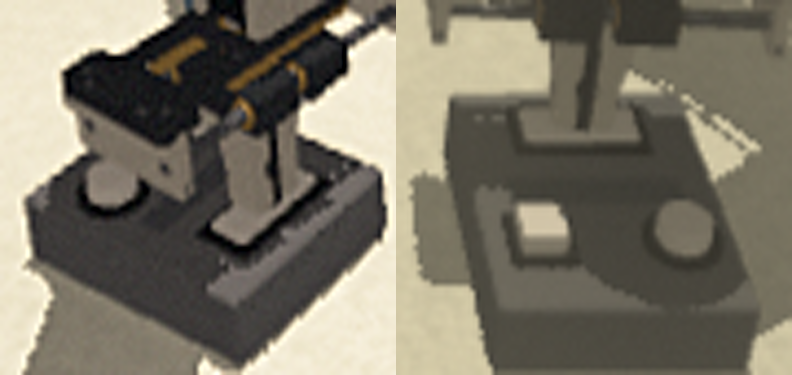

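The key is down at its stop: 16.7 N and no further travel. The buttons are untouched and the box has not moved. Lifting off.

step_arm([
  [[0,0,-0.01],[0,0,0],-1],
  [[0,0,-0.02],[0,0,0],-1],
  [[0,0,-0.03],[0,0,0],-1],
  [[0,0,-0.03],[0,0,0],-1],
  [[0,0,-0.03],[0,0,0],-1],
  [[0,0,-0.03],[0,0,0],-1],
  [[0,0,-0.01],[0,0,0],-1],
  [[0,0,0],[0,0,0],-1],
])

```text
t: 19.6
eef_pos: [0.5347, 0.2608, 0.1786]
ee_rot: [3.138, -0.002, 1.732]
force: [0.2, -0.7, -0.3]
width: 0.0003
```

step_arm([
  [[0,0,0],[0,0,0],-1],
  [[0,0,0],[0,0,0],-1],
  [[0,0,0],[0,0,0],-1],
  [[0,0,0],[0,0,0],-1],
  [[0,0,0],[0,0,0],-1],
  [[0,0,0],[0,0,0],-1],
  [[0,0,0],[0,0,0],-1],
  [[0,0,0],[0,0,0],-1],
])

```text
t: 20.4
eef_pos: [0.5335, 0.2599, 0.1768]
ee_rot: [3.142, -0.0, 1.732]
force: [0.3, 0.6, 0.5]
width: 0.0006
```

```bash
python3 d.py;python3 - <<'E'
from h import *
p,d=viewer.grab_frame('side');q,e=viewer.grab_frame('scene');
print([deproj('side',d,169,v).round(4).tolist() for v in(236,238)],[deproj('scene',e,371,v).round(4).tolist() for v in(221,222)])
cv2.imwrite('pics/s13.png',q[:,:,::-1]);cv2.imwrite('pics/s13b.png',p[:,:,::-1])
E
```

```text
t 20.4 [0.5335 0.2599 0.1768] [ 3.1415 -0.      1.7321] [0.29 0.63 0.49] 0.0005509736158218738
rocker [-0.5406 -0.1696  0.1258]
pad [-0.2694 -0.0183  0.1198]
bar [1.000e-04 5.000e-04 1.248e-01]
[[0.5372, 0.2572, 0.0577], [0.5319, 0.2611, 0.0563]] [[0.5342, 0.2589, 0.0584], [0.5387, 0.2589, 0.0587]]
```

View pics/s13.png

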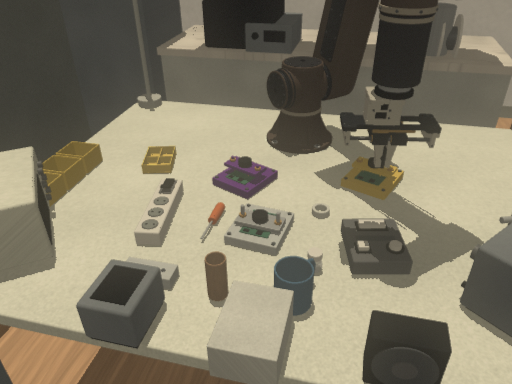

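View pics/s13b.png

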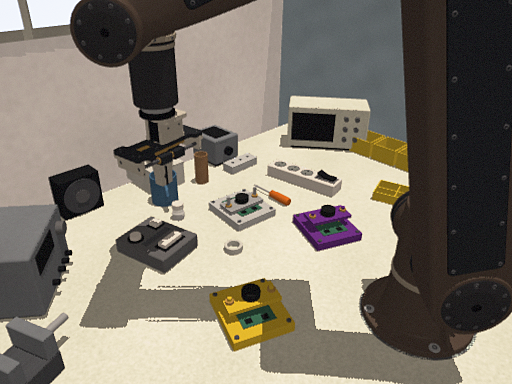

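The pictures show the key back up (top about 0.058), the plate down at (260,220), the rocker on at (168,186), everything else in its place and the arm clear. I'm handing in.

```bash
python3 -c "
from station import ticket
print(ticket.job_done())"
```

```text
the job is handed in; nothing more can be done
None
```

I did the three presses in order with shut fingers and handed the job in after about 20 s; no verdict is reported.

| Step | Force at the stop | Check after lifting off |
|---|---|---|
| Rocker on | 15.5 N | Near half level, far half up |
| Press plate down | 18 N | Pad top at 57 mm, columns standing proud of the plate |
| Bar key pressed and released | 16.7 N, about 5.7 mm of travel | Key top back at about 58 mm |

In the last pictures the box, the round and square buttons and the bystanders look undisturbed, and the arm is clear of everything.

**Disagreement:** the real fingertips sit about 34 mm short of the reported TCP. My first push on the rocker therefore stopped in the air, with no contact force, and the side camera showed the gap. I worked from that offset afterwards, and the plate and key stops came where it predicted.

**Force reading:** it stayed near zero while the rocker and plate moved. I judged both by the jump in force at the stop and by the pictures, not by the 3 N and 7 N in the text.

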